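Bridge the fruit crate with the slat from the stand

ROBOT

A 7-joint arm with a two-finger parallel gripper is mounted at the origin on the work surface. World frame = base frame: x ahead of the robot, y to its left, z up, the work surface at z = 0. Lengths are in m, angles in rad, forces in N, time in s.
With the tool pointing down it reaches from about 0.4 to 0.9 m from the base axis. Payload 5.6 kg.
Tool frame: the origin (TCP) lies at the very end of the fingers, on their centre line; the grasp point (between the pads) lies 19 mm behind it (tcp_to_grasp is the distance from the TCP to the grasp point, in m); z points along the fingers, y is the line along which they close (so a half turn about z gives the same grasp; the last joint's range is limited). The gripper opens to 92 mm and grips with 3 to 60 N. Pads are 20 mm wide; open, the fingers measure 128 mm over their backs; the gripper's body (75 mm by 189 mm) begins 69 mm behind the grasp point.
Start: joints at [1.292, 0.468, -0.012, 1.603, 0.006, 1.071, -0.056], TCP at [0.152, -0.632, 0.215] pointing down, gripper open.
Joint ranges: [-2.53, 2.53], [-0.31, 2.02], [-1.57, 1.55], [0.28, 2.44], [-1.29, 4.43], [0.15, 1.84], [-2.92, 2.92]. Speed limits (rad/s): [2.57, 2.57, 3.14, 3.14, 3.14, 3.14, 3.14].

INTERFACE

Orientations are given as [roll, pitch, yaw] about the fixed x, y, z axes, in that order (R = Rz(yaw) Ry(pitch) Rx(roll)).
In Python, from station import state, snapshot, camera_params, sign_off, tcp_to_grasp gives the robot as it stands.
- The arm moves only by the shell command python3 -m jog 'ROWS'. ROWS is JSON, a list of rows, each an object of numbers: "fingers": the closure, from 0 (fully open) to 1 (shut); "dx", "dy", "dz": the shift along the tool's x, y, z in mm; "yaw": the turn about the tool's z in rad. In form: [{"fingers": .., "dx": .., "dy": .., "dz": .., "yaw": ..}, ...]. A call has exactly 5 rows; each row is the pose to reach, as a shift and turn from the pose commanded when the call began, along the tool's axes at that moment; what a row does not reach only later rows make up. A row lasts 1/8 s, in which the tool goes at most 62.5 mm and 10.7 degrees, less where a joint would pass 70% of its speed; a pose out of reach is approached as far as the arm can. A call with a gripper value outside its range is refused whole. The fingers move at their own pace and stop on an object; the grip force is fixed at half the most. Time passes only in rows, so rows that repeat a pose let the fingers close, or fill a call up. It gives the time, the measured TCP pose, the force, the opening and the grip force at its end, in the units of the state.
- state(): the state, without advancing time (a new reading comes with each control period).
- snapshot(name): name is "scene" or "top" or "wrist"; returns the picture (400x640x3 uint8, red, green, blue); there is no depth.
- camera_params(name): a dict with "fx", "fy", "cx", "cy" (pixels), "distortion" ([k1, k2, p1, p2, k3] as OpenCV has them; the pictures are not rectified), "R" (3x3) and "t" (3): a world point X has camera coordinates R X + t. Camera axes: x right, y down, z forward; pixel columns grow to the right and rows downward; lengths in m; the calibration is good to about 2 mm. A picture is of the moment at which its call begins: read the wrist's pose just before it. camera_params takes no time and is no camera call; for the wrist camera it gives the pose at the moment of the call.
- sign_off(): hands the job in; it is judged then, once.
The state is a dict: "time": time; "joints": joint angles; "joint_vel": joint speeds; "effort": joint torques, N m; "tool_pos": TCP position; "orientation": TCP orientation; "contact_force": force on the tool from outside, world axes, zero at the start; "ft_torque": the same for the moment, N m; "opening": finger opening in m; "grip_force": force on a finger pad.
Only numpy, scipy, OpenCV 4.12 (cv2) and the standard library are available. Lean on these libraries where they do the work, as an engineer would, in place of code of your own. Each camera call takes 0.05 s, during which the arm holds its last target. There are 200 camera calls.

TASK

First lift the small tin off the wooden slat and stand it upright on the cardboard pad in the black crate. Then slide the slat along its channel until one end sticks well out over the end of the stand (a third of its length or so, without letting it fall), take it there, and lay it flat across the crate in the two rim notches, both ends sticking out about equally, ready for a second layer. Leave all other goods where they stand.

Things in the scene. Friction and masses are not known exactly. Their poses are not given: they have to be found in the camera images.
- stand: Fixed bent-steel stand. Origin on the table under its centre. Flat deck 130 (x) by 300 (y) mm, top 70 mm above the table, sheet 6 mm thick; its two upright legs stand 100 mm either side of the centre along y, so its ends overhang freely by 50 mm. Along y in the middle of the deck runs a straight channel 54 mm wide between two fixed lips, each 8 mm wide and 10 mm high, over the whole length; the channel is open at both ends.
- slat_mid (a point): Loose flat wooden slat, 46 (its x) by 190 (its y, long axis) by 5 mm (its z), about 45 g; point at its centre. At the start it lies flat on the stand's deck in the channel, along it, with about 4 mm (2 to 6) of free space at each side (too little for a finger), wholly on the deck, and the tin stands on it.
- tin_mid (a point): Small loose round tin, 48 mm diameter, 45 mm high, about 120 g, upright (z is its axis); point at its centre, half-way up. At the start it stands on the slat.
- crate: Fixed open black crate, outside 220 (x) by 150 (y) by 80 mm high, walls 6 mm, floor 3 mm; origin on the table under its centre. The rims of the two long walls (at y = -72 and +72 mm) each have a notch in the middle: 58 mm wide (along x), 8 mm deep, its bottom 72 mm above the table. The slat bridges the crate along the crate's y, lying in both notches, each end sticking out about 20 mm.
- crate_seat (a point): Point of the crate midway between the two notches, at the height of their bottoms (72 mm above the table); axes as the crate.
- pad: Fixed thin cardboard pad, 84 (x) by 120 (y) by 2 mm, on the crate's floor in its free half (either half, centred 55 mm from the crate's centre along the crate's x); origin at the centre of its underside, axes as the crate.
- packed: Bystander: loose clear punnet of small red fruit, 84 (x) by 116 (y) by 45 mm high, already in the crate's other half; origin at the centre of its underside.
- flat_tin: Bystander: loose flat round tin, 84 mm diameter, 34 mm high, on the table between stand and crate; origin at the centre of its underside.
- carton: Bystander: loose paper carton, 60 (x) by 75 (y) by 150 mm high, beyond the middle; origin at the centre of its underside.
- big_jar: Bystander: loose amber glass jar, 72 mm diameter, 120 mm high, at the far left; origin at the centre of its underside.
- grapes: Bystander: loose clear punnet of grapes, 90 (x) by 130 (y) by 60 mm, at the far right; origin at the centre of its underside.
- tape_roll: Bystander: loose cardboard ring (tape core) lying flat, 96 mm diameter, 45 mm high, close to the robot; origin at the centre of its underside.
- bottle: Bystander: loose green bottle, 64 mm diameter, 190 mm high, at the left edge; origin at the centre of its underside.
- mushrooms: Bystander: loose punnet of white mushrooms, 130 (x) by 100 (y) by 65 mm, at the right edge; origin at the centre of its underside.
There are look-alikes about, which are no part of the job. Leave any yellow look-alike of the part that bears tin_mid alone.

How it is judged:
On the way, in this order (a step that is already met when the one before it is completed fails the run):
1. the tin stands upright on the pad in the crate (x of tin_mid in the frame of pad between -0.028 and 0.028 m and y of tin_mid in the frame of pad between -0.045 and 0.045 m and z of tin_mid in the frame of pad between 0.02 and 0.029 m and angle between tin_mid's own z axis and vertical below 0.1 rad), for 0.2 s.
2. the slat, still lying flat on the stand, sticks out over one end of it by 30 mm or more ((y of slat_mid in the frame of stand above 0.085 m or y of slat_mid in the frame of stand below -0.085 m) and z of slat_mid in the frame of stand between 0.066 and 0.078 m and angle between slat_mid's own z axis and vertical below 0.08 rad and x of slat_mid in the frame of stand between -0.02 and 0.02 m), for 0.1 s.
At the end, for the whole second after the job is handed in: Tin upright (0.1 rad) on the pad, within 28 mm (pad x) and 45 mm (pad y) of its centre; slat flat (0.05 rad) in both notches, within 12 mm (crate x) and 16 mm (crate y) of the seat point, underside within 3 mm of the notch bottoms, long axis within 0.12 rad of crate y; both at rest (all of step 1 and x of slat_mid in the frame of crate_seat between -0.012 and 0.012 m and y of slat_mid in the frame of crate_seat between -0.016 and 0.016 m and z of slat_mid in the frame of crate_seat between -0.001 and 0.0055 m and angle between slat_mid's own z axis and vertical below 0.05 rad and angle between the y axis of slat_mid and the y axis of crate, either way round below 0.12 rad and linear speed of each of slat, tin below 0.02 m/s); the robot touches nothing.
It fails at once if another article on the table is moved by more than 30 mm or tipped by more than 0.4 rad (distance of any of packed, flat_tin, carton, big_jar, grapes, tape_roll, bottle, mushrooms from where it was at the start of the episode above 0.03 m or angle between any of packed, flat_tin, carton, big_jar, grapes, tape_roll, bottle, mushrooms's own z axis and vertical above 0.4 rad).
It fails at once if the slat falls to the table (height (world z) of slat_mid below 0.045 m).
It fails at once if the tin is tipped over (angle between tin_mid's own z axis and vertical above 0.8 rad).
It also fails if it takes over 72 s, if anything falls off the work surface, if the arm or the gripper's body presses on something with over 40 N, if the wrist force passes 120 N, or if a joint passes its speed limit or range.

## Working session

There is one attempt and no reset: what is moved stays moved. The work goes in short steps, Python scripts to look and compute and a shell command to move; the robot and the scene stay as the last step left them, time stands still between calls to the robot, and variables do not carry over. Pictures are saved under pics/ and viewed, at most 10 in all, crops included, and the job is handed in when it is done.

```bash
mkdir -p pics; cat > h.py <<'E'
import numpy as np, cv2
from station import *
def save(n,f):
    p=camera_params(n); im=snapshot(n); cv2.imwrite('pics/'+f+'.png',im[:,:,::-1]); np.savez('pics/'+f+'.npz',R=p['R'],t=p['t'],k=[p['fx'],p['fy'],p['cx'],p['cy']],d=p['distortion']); return im
def load(f):
    z=np.load('pics/'+f+'.npz'); fx,fy,cx,cy=z['k']; K=np.array([[fx,0,cx],[0,fy,cy],[0,0,1.]]); return z['R'],z['t'],K,z['d']
def ray(f,uv,h):
    R,t,K,d=load(f); uv=np.array(uv,float).reshape(-1,1,2)
    n=cv2.undistortPoints(uv,K,d)[:,0]; r=np.c_[n,np.ones(len(n))]@R; c=-R.T@t
    h=np.broadcast_to(h,(len(n),)); s=(h-c[2])/r[:,2]; return c+s[:,None]*r
def proj(f,X):
    R,t,K,d=load(f); return cv2.projectPoints(np.array(X,float).reshape(-1,1,3),cv2.Rodrigues(R)[0],t,K,d)[0][:,0]
E
python3 - <<'E'
from h import *
for n in('top','scene'): save(n,n+'0')
s=state(); print(s['time'],s['tool_pos'],s['orientation'],s['opening'],tcp_to_grasp)
for n in('top0','scene0'):
    R,t,K,d=load(n); print(n,-R.T@t,R.round(2).tolist(),K[0,0])
E
```

```text
0.1 [ 0.15168829 -0.63154786  0.2137553 ] [-3.14008022e+00  9.63683216e-05  2.35746224e-01] 0.09204645960308787 0.0187
top0 [ 0.25129498 -0.00205019  1.52617859] [[-0.01, -1.0, 0.01], [-0.98, 0.01, -0.22], [0.22, -0.01, -0.98]] 430.3792072450174
scene0 [ 1.17197322 -0.62847325  1.18917762] [[0.73, 0.69, 0.01], [0.54, -0.56, -0.62], [-0.42, 0.46, -0.78]] 425.2498430632565
```

View pics/top0.png

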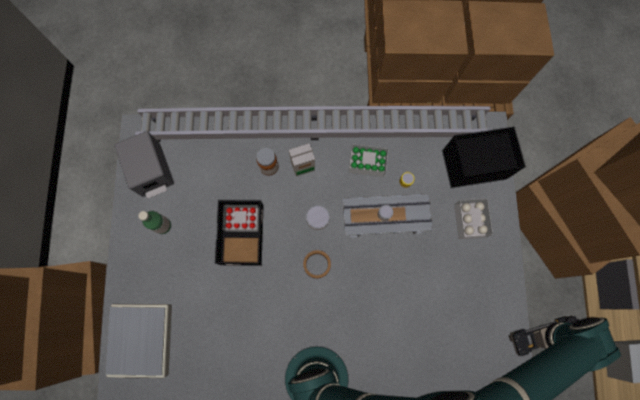

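View pics/scene0.png

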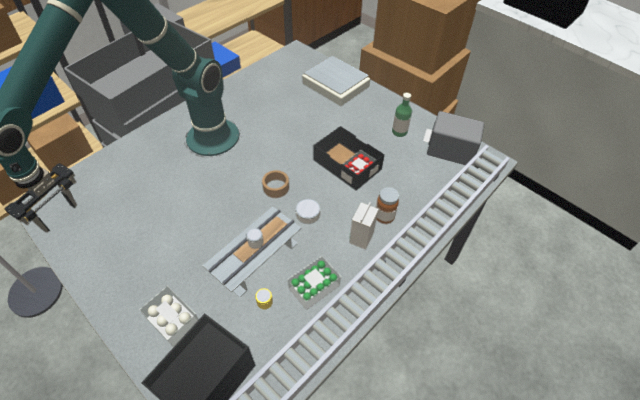

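The top view shows the stand at (388,215), the tin at (386,213), the crate at (240,233) with the pad in its near half (240,249), and the yellow decoy at (407,180). I'll enlarge it.

```bash
python3 - <<'E'
from h import *
im=cv2.imread('pics/top0.png')[170:290,205:445]
cv2.imwrite('pics/c1.png',cv2.resize(im,None,fx=3.33,fy=3.33,interpolation=cv2.INTER_CUBIC))
im=cv2.imread('pics/scene0.png')[120:300,190:400]
cv2.imwrite('pics/c2.png',cv2.resize(im,None,fx=3.3,fy=3.3,interpolation=cv2.INTER_CUBIC))
E
```

```text
(no output)
```

View pics/c1.png

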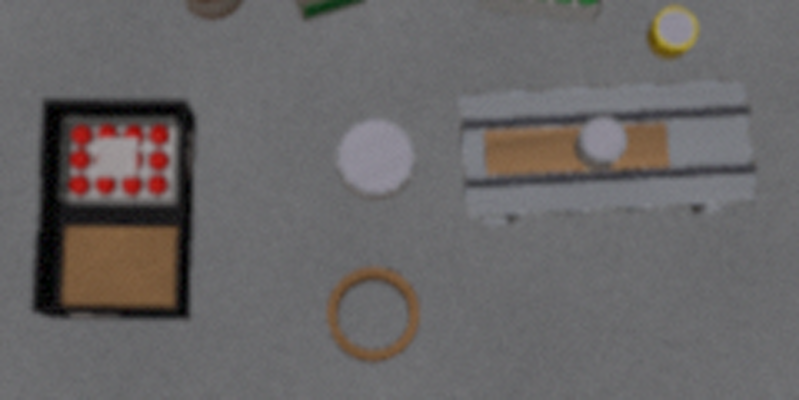

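View pics/c2.png

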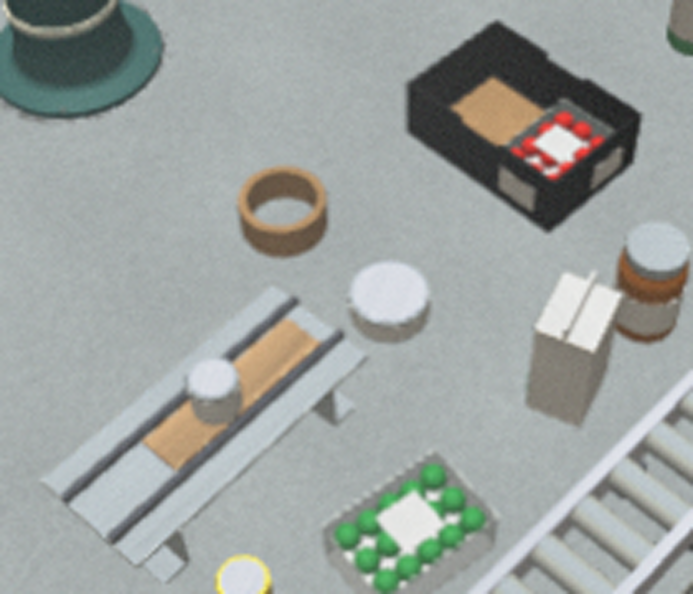

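c1 and c2 show the slat in the channel (485–668 in c1), shifted a little toward the crate, with the tin at about (601,141). The pad is at (62–180, 225–308). Next: positions.

```bash
cat >> h.py <<'E'
def c1(uv): return (np.array(uv,float)+.5)/3.33-.5+[205,170]
def c2(uv): return (np.array(uv,float)+.5)/3.3-.5+[190,120]
E
python3 - <<'E'
from h import *
np.set_printoptions(precision=4,suppress=True)
A=lambda n,uv,h:print(n,ray('top0',c1(uv),h).tolist() if 0 else ray('top0',c1(uv),h))
B=lambda n,uv,h:print(n,ray('scene0',c2(uv),h))
A('tintop',[[602,137]],.12); B('tintop',[[213,378]],.12)
A('slat',[[485,130],[486,174],[668,168],[667,124]],.075)
B('slat',[[292,321],[321,348],[180,468],[142,440]],.075)
A('lip ends L t,b; R t,b',[[463,124],[467,184],[749,110],[755,168]],.08)
A('deck corners',[[460,97],[470,218],[743,82],[756,203]],.07)
B('deck corners',[[275,288],[367,357],[136,565],[42,482]],.07)
A('pad',[[64,226],[179,224],[178,305],[61,307]],.005)
A('crate outer rim',[[44,100],[193,104],[188,316],[34,313]],.08)
B('crate rim',[[497,21],[640,116],[549,192],[408,85]],.08)
A('flat',[[376,156]],.034)
E
```

```text
tintop [[ 0.5499 -0.2376  0.12  ]]
tintop [[ 0.5499 -0.2394  0.12  ]]
slat [[ 0.568  -0.1236  0.075 ]
 [ 0.5216 -0.1234  0.075 ]
 [ 0.526  -0.3123  0.075 ]
 [ 0.5727 -0.3138  0.075 ]]
slat [[ 0.529  -0.1249  0.075 ]
 [ 0.5727 -0.1275  0.075 ]
 [ 0.5761 -0.3089  0.075 ]
 [ 0.5282 -0.3141  0.075 ]]
lip ends L t,b; R t,b [[ 0.5734 -0.1006  0.08  ]
 [ 0.5104 -0.1033  0.08  ]
 [ 0.5858 -0.3998  0.08  ]
 [ 0.5242 -0.4019  0.08  ]]
deck corners [[ 0.6046 -0.0988  0.07  ]
 [ 0.4767 -0.1062  0.07  ]
 [ 0.6185 -0.3982  0.07  ]
 [ 0.4892 -0.4033  0.07  ]]
deck corners [[ 0.484  -0.1065  0.07  ]
 [ 0.6097 -0.1018  0.07  ]
 [ 0.6199 -0.3979  0.07  ]
 [ 0.4942 -0.405   0.07  ]]
pad [[0.4817 0.3249 0.005 ]
 [0.483  0.2012 0.005 ]
 [0.3963 0.2006 0.005 ]
 [0.395  0.325  0.005 ]]
crate outer rim [[0.6028 0.3346 0.08  ]
 [0.5971 0.1791 0.08  ]
 [0.3781 0.1803 0.08  ]
 [0.382  0.3361 0.08  ]]
crate rim [[0.3877 0.3361 0.08  ]
 [0.6044 0.3303 0.08  ]
 [0.6042 0.1748 0.08  ]
 [0.3868 0.1867 0.08  ]]
flat [[ 0.5497 -0.0105  0.034 ]]
```

```bash
python3 -m jog '[{"fingers":0,"dx":45,"dy":-27,"dz":0,"yaw":0.05},{"fingers":0,"dx":95,"dy":-57,"dz":0,"yaw":0.1},{"fingers":0,"dx":145,"dy":-87,"dz":0,"yaw":0.15},{"fingers":0,"dx":195,"dy":-118,"dz":0,"yaw":0.194},{"fingers":0,"dx":240,"dy":-145,"dz":0,"yaw":0.194}]'; python3 -c "
from station import *;s=state();print(s['time'],s['tool_pos'],s['orientation'])"
```

```text
time: 0.72
tool_pos: [0.3526, -0.433, 0.2144]
orientation: [-3.141, 0.0, 0.042]
contact_force: [-0.4, -0.7, -0.1]
opening: 0.092
grip_force: 0.0
0.725 [ 0.35259376 -0.43299671  0.21435899] [-3.14117019e+00  2.14740399e-04  4.22590869e-02]
```

```bash
python3 -m jog '[{"fingers":0,"dx":42,"dy":-38,"dz":0,"yaw":0},{"fingers":0,"dx":86,"dy":-77,"dz":0,"yaw":0},{"fingers":0,"dx":130,"dy":-117,"dz":0,"yaw":0},{"fingers":0,"dx":172,"dy":-155,"dz":0,"yaw":0},{"fingers":0,"dx":207,"dy":-187,"dz":0,"yaw":0}]'; python3 -c "
from h import *;save('wrist','w1');s=state();print(s['time'],s['tool_pos'],s['orientation']);R,t,K,d=load('w1');print(-R.T@t,R,K)"
```

```text
time: 1.35
tool_pos: [0.5516, -0.2374, 0.2142]
orientation: [-3.141, 0.0, 0.043]
contact_force: [-0.4, 0.1, -0.8]
opening: 0.0922
grip_force: 0.0
1.4 [ 0.55612375 -0.23076143  0.21429078] [-3.13743804 -0.0033385   0.05093263]
[ 0.61643846 -0.23594469  0.38444727] [[ 4.29701642e-02 -9.99076065e-01 -7.61867845e-04]
 [-9.70945350e-01 -4.19399250e-02  2.35597476e-01]
 [-2.35411752e-01 -9.38393020e-03 -9.71850425e-01]] [[356.61417041   0.         316.68079152]
 [  0.         356.61417041 200.75593829]
 [  0.           0.           1.        ]]
```

View pics/w1.png

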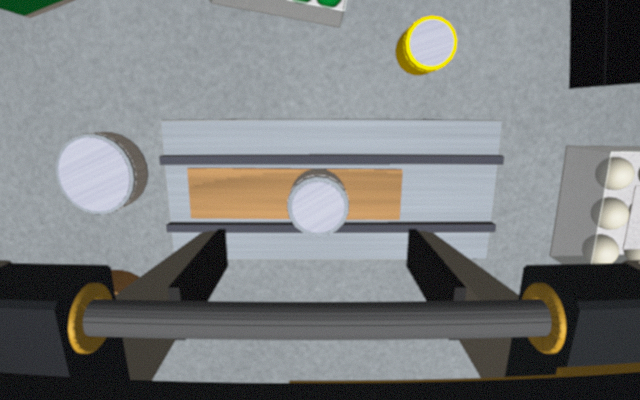

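The wrist view shows the tin top at about (318,205) between the fingers, the slat at 188–403, and the stand's deck at 165–500. I'll let the arm settle, then measure.

```bash
python3 -m jog '[{"fingers":0,"dx":0,"dy":0,"dz":0,"yaw":0},{"fingers":0,"dx":0,"dy":0,"dz":0,"yaw":0},{"fingers":0,"dx":0,"dy":0,"dz":0,"yaw":0},{"fingers":0,"dx":0,"dy":0,"dz":0,"yaw":0},{"fingers":0,"dx":0,"dy":0,"dz":0,"yaw":0}]'; cat >> h.py <<'E'
def tintop(im,f,box,h):
    u0,u1,v0,v1=box; hsv=cv2.cvtColor(im[v0:v1,u0:u1],cv2.COLOR_RGB2HSV)
    m=((hsv[...,2]>150)&(hsv[...,1]<60)).astype(np.uint8); m=cv2.morphologyEx(m,cv2.MORPH_OPEN,np.ones((5,5)))
    c=max(cv2.findContours(m,0,1)[0],key=cv2.contourArea); (u,v),r=cv2.minEnclosingCircle(c); u+=u0;v+=v0
    P=ray(f,[[u,v],[u+r,v]],h); return (u,v,r),P[0],np.linalg.norm(P[1]-P[0])
E
python3 - <<'E'
from h import *
s=state(); print(s['tool_pos'],s['orientation'])
im=save('wrist','w2')
print(im[206,318],im[195,230],im[140,300],im[195,450])
print(tintop(im,'w2',(270,370,165,240),.12))
hsv=cv2.cvtColor(im,cv2.COLOR_RGB2HSV); m=((hsv[...,1]>90)&(hsv[...,0]<25)&(hsv[...,2]>100)).astype(np.uint8); m[:150]=0;m[235:]=0
c=max(cv2.findContours(m,0,1)[0],key=cv2.contourArea); print(cv2.boundingRect(cv2.findNonZero(m)))
print(ray('w2',[[188,169],[190,220],[402,220],[403,169]],.075))
print(ray('w2',[[162,121],[174,259],[491,258],[502,122]],.07))
E
```

```text
time: 2.02
tool_pos: [0.55, -0.24, 0.2147]
orientation: [3.141, -0.0, 0.041]
contact_force: [-1.2, -0.4, 0.7]
opening: 0.0921
grip_force: 0.0
[ 0.55003348 -0.2400378   0.2146928 ] [ 3.14142079e+00 -8.15341151e-05  4.07797751e-02]
[203 208 224] [195 151 102] [176 189 198] [181 190 201]
((319.5, 225.4375, 51.3244743347168), array([ 0.53115037, -0.24424025,  0.12      ]), np.float64(0.039970740451034444))
(185, 167, 214, 50)
[[ 0.56411069 -0.12697998  0.075     ]
 [ 0.51712221 -0.12677003  0.075     ]
 [ 0.52507634 -0.31995235  0.075     ]
 [ 0.57169135 -0.31632306  0.075     ]]
[[ 0.60492378 -0.10359817  0.07      ]
 [ 0.47577019 -0.10748399  0.07      ]
 [ 0.48888191 -0.41171535  0.07      ]
 [ 0.61659346 -0.40179412  0.07      ]]
```

```bash
sed -i 's/>150)/>212)/' h.py; python3 - <<'E'
from h import *
im=cv2.imread('pics/w2.png')[:,:,::-1]
print(tintop(np.ascontiguousarray(im),'w2',(270,370,165,240),.12))
E
```

```text
((314.13000106811523, 205.0, 25.83644676208496), array([ 0.54736639, -0.23942903,  0.12      ]), np.float64(0.019808972445971074))
```

```bash
python3 -m jog '[{"fingers":0,"dx":-1,"dy":-1,"dz":30,"yaw":0},{"fingers":0,"dx":-1,"dy":-1,"dz":65,"yaw":0},{"fingers":0,"dx":-1,"dy":-1,"dz":95,"yaw":0},{"fingers":0,"dx":-1,"dy":-1,"dz":117,"yaw":0},{"fingers":0,"dx":-1,"dy":-1,"dz":128,"yaw":0}]';python3 -m jog '[{"fingers":0,"dx":0,"dy":0,"dz":0,"yaw":0},{"fingers":0.3,"dx":0,"dy":0,"dz":0,"yaw":0},{"fingers":1,"dx":0,"dy":0,"dz":0,"yaw":0},{"fingers":1,"dx":0,"dy":0,"dz":0,"yaw":0},{"fingers":1,"dx":0,"dy":0,"dz":0,"yaw":0}]'
```

```text
time: 2.7
tool_pos: [0.5487, -0.2384, 0.0853]
orientation: [-3.141, 0.002, 0.042]
contact_force: [-0.9, 0.2, 0.8]
opening: 0.0917
grip_force: 0.0
time: 3.32
tool_pos: [0.5494, -0.2386, 0.0869]
orientation: [3.141, -0.0, 0.042]
contact_force: [0.5, 0.4, 0.2]
opening: 0.0543
grip_force: 0.0
```

```bash
python3 -m jog '[{"fingers":1,"dx":0,"dy":0,"dz":0,"yaw":0},{"fingers":1,"dx":0,"dy":0,"dz":0,"yaw":0},{"fingers":1,"dx":0,"dy":0,"dz":0,"yaw":0},{"fingers":1,"dx":0,"dy":0,"dz":0,"yaw":0},{"fingers":1,"dx":0,"dy":0,"dz":0,"yaw":0}]';python3 -m jog '[{"fingers":1,"dx":0,"dy":0,"dz":-5,"yaw":0},{"fingers":1,"dx":0,"dy":0,"dz":-20,"yaw":0},{"fingers":1,"dx":0,"dy":0,"dz":-50,"yaw":0},{"fingers":1,"dx":0,"dy":0,"dz":-80,"yaw":0},{"fingers":1,"dx":0,"dy":0,"dz":-90,"yaw":0}]'
```

```text
time: 3.95
tool_pos: [0.5494, -0.2386, 0.0867]
orientation: [3.141, -0.0, 0.042]
contact_force: [-0.5, 0.9, 3.5]
opening: 0.0476
grip_force: 30.0
time: 4.58
tool_pos: [0.5505, -0.239, 0.1792]
orientation: [3.14, -0.004, 0.042]
contact_force: [0.7, 0.2, -2.1]
opening: 0.0475
grip_force: 30.0
```

```bash
python3 -m jog '[{"fingers":1,"dx":-5,"dy":-25,"dz":-10,"yaw":0},{"fingers":1,"dx":-14,"dy":-75,"dz":-20,"yaw":0},{"fingers":1,"dx":-24,"dy":-130,"dz":-20,"yaw":0},{"fingers":1,"dx":-34,"dy":-185,"dz":-20,"yaw":0},{"fingers":1,"dx":-44,"dy":-240,"dz":-20,"yaw":0}]';python3 -m jog '[{"fingers":1,"dx":-10,"dy":-55,"dz":0,"yaw":0},{"fingers":1,"dx":-20,"dy":-110,"dz":0,"yaw":0.02},{"fingers":1,"dx":-30,"dy":-165,"dz":0,"yaw":0.05},{"fingers":1,"dx":-40,"dy":-220,"dz":0,"yaw":0.05},{"fingers":1,"dx":-47,"dy":-264,"dz":0,"yaw":0.05}]'
python3 -m jog '[{"fingers":1,"dx":0,"dy":0,"dz":0,"yaw":0},{"fingers":1,"dx":0,"dy":0,"dz":0,"yaw":0},{"fingers":1,"dx":0,"dy":0,"dz":0,"yaw":0},{"fingers":1,"dx":0,"dy":0,"dz":0,"yaw":0},{"fingers":1,"dx":0,"dy":0,"dz":0,"yaw":0}]'
python3 -c "
from h import *;save('wrist','w3')"
```

```text
time: 5.2
tool_pos: [0.4933, 0.0025, 0.1961]
orientation: [-3.141, 0.001, 0.043]
contact_force: [-0.2, 0.7, -2.4]
opening: 0.0478
grip_force: 30.0
time: 5.82
tool_pos: [0.4344, 0.2639, 0.1961]
orientation: [3.141, 0.002, -0.005]
contact_force: [0.7, -0.7, -0.5]
opening: 0.0473
grip_force: 30.0
time: 6.45
tool_pos: [0.4376, 0.2605, 0.1966]
orientation: [3.141, -0.0, -0.01]
contact_force: [-0.6, 0.1, -2.4]
opening: 0.0474
grip_force: 30.0
```

View pics/w3.png

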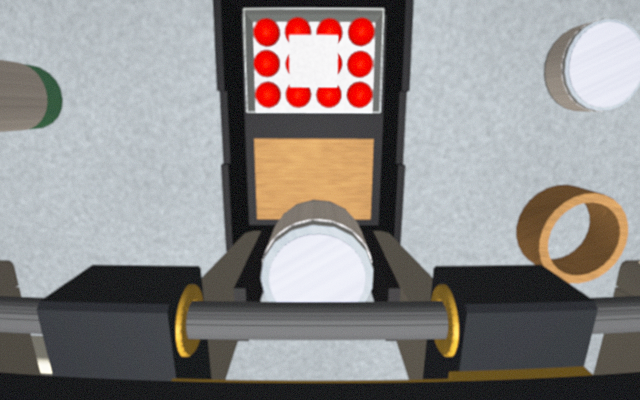

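The wrist view over the crate shows the pad at (253–374, 139–221), fruit above it, and the notch corners at about (217,91), (223,165), (410,91) and (403,165).

```bash
python3 - <<'E'
from h import *
np.set_printoptions(precision=4,suppress=True)
print('pad',ray('w3',[[253,139],[374,139],[372,220],[257,220]],.005))
print('notch',ray('w3',[[217,91],[223,165],[410,91],[403,165]],.08))
im=cv2.imread('pics/w3.png')[60:240,195:435]; cv2.imwrite('pics/c3.png',cv2.resize(im,None,fx=3.3,fy=3.3,interpolation=cv2.INTER_CUBIC))
E
```

```text
pad [[0.4794 0.3229 0.005 ]
 [0.4782 0.2013 0.005 ]
 [0.3934 0.2011 0.005 ]
 [0.3945 0.3229 0.005 ]]
notch [[0.5217 0.336  0.08  ]
 [0.4637 0.3351 0.08  ]
 [0.5202 0.1859 0.08  ]
 [0.4622 0.189  0.08  ]]
```

View pics/c3.png

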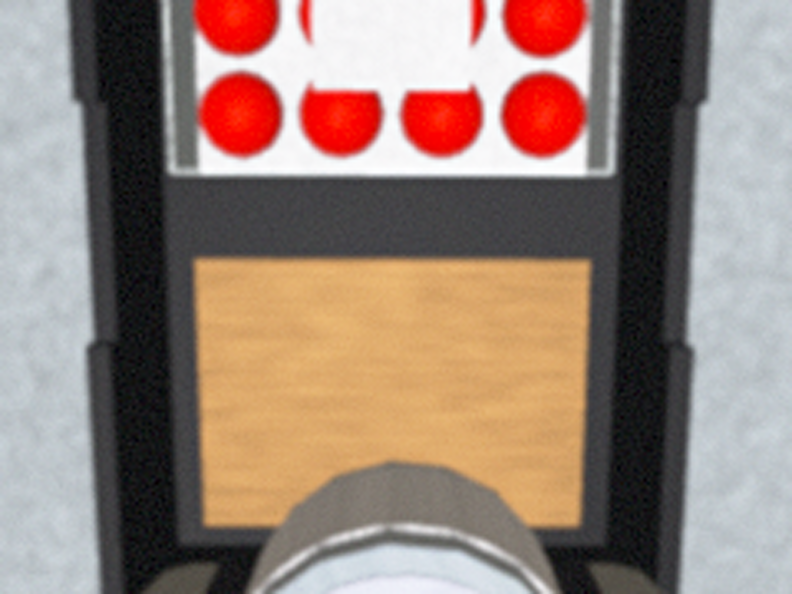

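The notches measure 58.0 mm and the pad about 85 x 122 mm, both matching the given sizes. The seat is at about (0.4915, 0.262) with yaw -0.01. Lowering the tin.

```bash
python3 -m jog '[{"fingers":1,"dx":-3,"dy":-1,"dz":30,"yaw":0},{"fingers":1,"dx":-3,"dy":-1,"dz":70,"yaw":0},{"fingers":1,"dx":-3,"dy":-1,"dz":110,"yaw":0},{"fingers":1,"dx":-3,"dy":-1,"dz":145,"yaw":0},{"fingers":1,"dx":-3,"dy":-1,"dz":165,"yaw":0}]'
python3 -m jog '[{"fingers":1,"dx":0,"dy":0,"dz":6,"yaw":0},{"fingers":1,"dx":0,"dy":0,"dz":10,"yaw":0},{"fingers":1,"dx":0,"dy":0,"dz":13,"yaw":0},{"fingers":1,"dx":0,"dy":0,"dz":14,"yaw":0},{"fingers":1,"dx":0,"dy":0,"dz":14,"yaw":0}]'
```

```text
time: 7.12
tool_pos: [0.4337, 0.2615, 0.0298]
orientation: [3.14, 0.002, -0.009]
contact_force: [0.2, -0.3, -1.8]
opening: 0.0472
grip_force: 30.0
time: 7.75
tool_pos: [0.4346, 0.2623, 0.0179]
orientation: [-3.141, -0.001, -0.008]
contact_force: [-0.5, -0.5, -1.4]
opening: 0.0475
grip_force: 30.0
```

```bash
python3 -m jog '[{"fingers":1,"dx":0,"dy":0,"dz":1,"yaw":0},{"fingers":1,"dx":0,"dy":0,"dz":1,"yaw":0},{"fingers":0.35,"dx":0,"dy":0,"dz":1,"yaw":0},{"fingers":0.25,"dx":0,"dy":0,"dz":1,"yaw":0},{"fingers":0.25,"dx":0,"dy":0,"dz":1,"yaw":0}]'
python3 -m jog '[{"fingers":0.25,"dx":0,"dy":0,"dz":0,"yaw":0},{"fingers":0.25,"dx":0,"dy":0,"dz":0,"yaw":0},{"fingers":0.25,"dx":0,"dy":0,"dz":-10,"yaw":0},{"fingers":0.25,"dx":0,"dy":0,"dz":-40,"yaw":0},{"fingers":0.25,"dx":0,"dy":0,"dz":-80,"yaw":0}]'
python3 -m jog '[{"fingers":0.25,"dx":0,"dy":0,"dz":-50,"yaw":0},{"fingers":0.5,"dx":0,"dy":0,"dz":-100,"yaw":0},{"fingers":1,"dx":0,"dy":0,"dz":-103,"yaw":0},{"fingers":1,"dx":0,"dy":0,"dz":-103,"yaw":0},{"fingers":1,"dx":0,"dy":0,"dz":-103,"yaw":0}]'
python3 - <<'E'
from h import *
im=save('wrist','w4'); print(tintop(im,'w4',(200,440,170,330),.05)); print(state()['tool_pos'])
E
```

```text
time: 8.38
tool_pos: [0.4344, 0.2623, 0.0166]
orientation: [-3.142, -0.0, -0.008]
contact_force: [-0.5, 0.1, -0.7]
opening: 0.069
grip_force: 0.0
time: 9.0
tool_pos: [0.4337, 0.262, 0.0973]
orientation: [3.141, 0.002, -0.008]
contact_force: [0.1, 1.6, 0.1]
opening: 0.069
grip_force: 0.0
time: 9.62
tool_pos: [0.4335, 0.2616, 0.1983]
orientation: [3.14, 0.002, -0.008]
contact_force: [-1.0, 0.8, -0.3]
opening: 0.0309
grip_force: 0.0
((315.7244873046875, 187.5, 25.961599349975586), array([0.43338396, 0.26105774, 0.05      ]), np.float64(0.023655825826625003))
[0.433545   0.26169239 0.19820031]
```

View pics/w4.png

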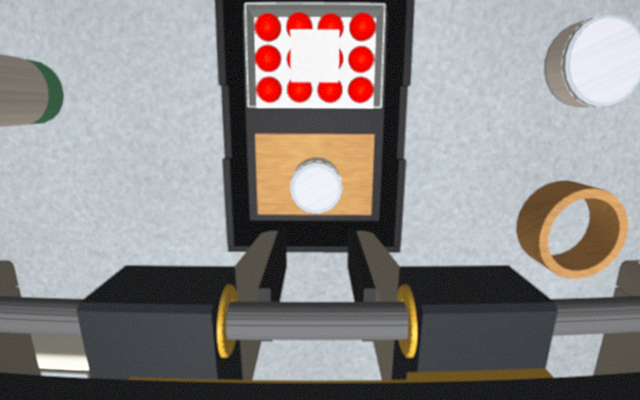

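The tin stands upright on the pad at (0.433, 0.261). Going to the slat's far end with the fingers closed.

```bash
python3 -m jog '[{"fingers":1,"dx":10,"dy":50,"dz":0,"yaw":0},{"fingers":1,"dx":21,"dy":110,"dz":0,"yaw":0},{"fingers":1,"dx":33,"dy":170,"dz":0,"yaw":0},{"fingers":1,"dx":45,"dy":230,"dz":0,"yaw":0},{"fingers":1,"dx":58,"dy":290,"dz":0,"yaw":0}]'
python3 -m jog '[{"fingers":1,"dx":12,"dy":60,"dz":0,"yaw":0},{"fingers":1,"dx":24,"dy":120,"dz":0,"yaw":0},{"fingers":1,"dx":36,"dy":180,"dz":0,"yaw":-0.02},{"fingers":1,"dx":48,"dy":240,"dz":0,"yaw":-0.04},{"fingers":1,"dx":60,"dy":290,"dz":0,"yaw":-0.05}]'
python3 -m jog '[{"fingers":1,"dx":4,"dy":30,"dz":0,"yaw":0},{"fingers":1,"dx":4,"dy":45,"dz":0,"yaw":0},{"fingers":1,"dx":4,"dy":45,"dz":0,"yaw":0},{"fingers":1,"dx":4,"dy":45,"dz":0,"yaw":0},{"fingers":1,"dx":4,"dy":45,"dz":0,"yaw":0}]'
cat >> h.py <<'E'
def slat(im,f,h=.075,box=(0,640,0,400)):
    u0,u1,v0,v1=box
    hsv=cv2.cvtColor(im,cv2.COLOR_RGB2HSV); m=((hsv[...,1]>90)&(hsv[...,0]<22)&(hsv[...,2]>110)).astype(np.uint8)
    k=np.zeros_like(m); k[v0:v1,u0:u1]=1; m=cv2.morphologyEx(m*k,cv2.MORPH_OPEN,np.ones((5,5)))
    c=max(cv2.findContours(m,0,1)[0],key=cv2.contourArea); b=cv2.boxPoints(cv2.minAreaRect(c)); return b,ray(f,b,h)
E
python3 - <<'E'
from h import *
im=save('wrist','w5'); print(state()['tool_pos']); print(slat(im,'w5',.075,(0,640,100,260)))
E
```

```text
time: 10.3
tool_pos: [0.4895, -0.0301, 0.1987]
orientation: [-3.141, 0.002, -0.008]
contact_force: [0.2, -0.2, 0.1]
opening: 0.0001
grip_force: 0.0
time: 10.92
tool_pos: [0.5469, -0.3211, 0.1979]
orientation: [-3.141, 0.002, 0.041]
contact_force: [0.5, 0.6, -0.0]
opening: 0.0003
grip_force: 0.0
time: 11.55
tool_pos: [0.5538, -0.3619, 0.1998]
orientation: [-3.141, -0.0, 0.044]
contact_force: [0.4, 0.1, -0.1]
opening: 0.0005
grip_force: 0.0
[ 0.55378753 -0.36220167  0.19991111]
(array([[ 42.545822, 218.05133 ],
       [ 43.02556 , 166.24097 ],
       [259.46997 , 168.24509 ],
       [258.99023 , 220.05545 ]], dtype=float32), array([[ 0.52051965, -0.11776058,  0.075     ],
       [ 0.56767321, -0.12484845,  0.075     ],
       [ 0.57312185, -0.31437448,  0.075     ],
       [ 0.52798706, -0.31424548,  0.075     ]]))
```

View pics/w5.png

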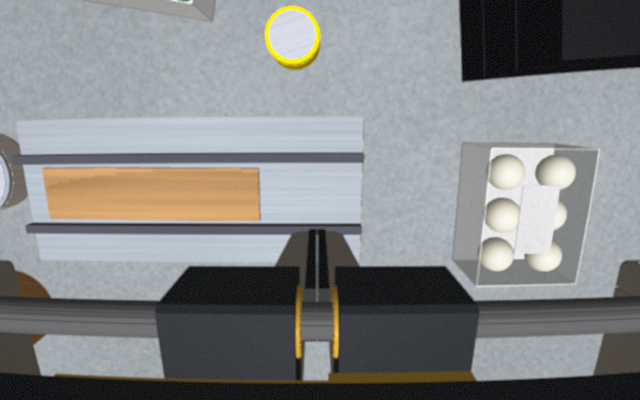

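The wrist view shows the slat untouched at (43–260, 167–219), its far end at y ≈ -0.314. The closed fingers are lined up with the channel and clear of the end.

```bash
python3 -m jog '[{"fingers":1,"dx":0,"dy":0,"dz":35,"yaw":0},{"fingers":1,"dx":0,"dy":0,"dz":75,"yaw":0},{"fingers":1,"dx":0,"dy":0,"dz":105,"yaw":0},{"fingers":1,"dx":0,"dy":0,"dz":120,"yaw":0},{"fingers":1,"dx":0,"dy":0,"dz":123,"yaw":0}]'
python3 -m jog '[{"fingers":1,"dx":0,"dy":0,"dz":2,"yaw":0},{"fingers":1,"dx":0,"dy":0,"dz":4,"yaw":0},{"fingers":1,"dx":0,"dy":0,"dz":4.5,"yaw":0},{"fingers":1,"dx":0,"dy":0,"dz":4.5,"yaw":0},{"fingers":1,"dx":0,"dy":0,"dz":4.5,"yaw":0}]'
```

```text
time: 12.22
tool_pos: [0.5534, -0.3631, 0.0762]
orientation: [-3.141, 0.001, 0.042]
contact_force: [1.2, 0.3, 0.0]
opening: 0.0002
grip_force: 0.0
time: 12.85
tool_pos: [0.5535, -0.3636, 0.0723]
orientation: [3.141, -0.0, 0.042]
contact_force: [-0.2, 0.0, -0.0]
opening: 0.0004
grip_force: 0.0
```

```bash
python3 -m jog '[{"fingers":1,"dx":0,"dy":-8,"dz":0,"yaw":0},{"fingers":1,"dx":0,"dy":-18,"dz":0,"yaw":0},{"fingers":1,"dx":0,"dy":-28,"dz":0,"yaw":0},{"fingers":1,"dx":0,"dy":-36,"dz":0,"yaw":0},{"fingers":1,"dx":0,"dy":-44,"dz":0,"yaw":0}]'
python3 -m jog '[{"fingers":1,"dx":0,"dy":-8,"dz":0,"yaw":0},{"fingers":1,"dx":0,"dy":-16,"dz":0,"yaw":0},{"fingers":1,"dx":0,"dy":-24,"dz":0,"yaw":0},{"fingers":1,"dx":0,"dy":-30,"dz":0,"yaw":0},{"fingers":1,"dx":0,"dy":-34,"dz":0,"yaw":0}]'
python3 - <<'E'
from h import *
im=save('wrist','w6'); print(state()['tool_pos']); print(slat(im,'w6',.075,(0,640,100,260)))
im=save('top','t6'); print(slat(im,'t6',.075,(300,440,200,230)))
E
```

```text
time: 13.48
tool_pos: [0.5516, -0.319, 0.0722]
orientation: [3.141, -0.0, 0.042]
contact_force: [0.7, -0.4, 0.1]
opening: 0.0005
grip_force: 0.1
time: 14.1
tool_pos: [0.5502, -0.2852, 0.0721]
orientation: [3.142, -0.0, 0.042]
contact_force: [-0.1, -0.5, -0.2]
opening: 0.0003
grip_force: 0.2
[ 0.55021745 -0.28468586  0.07208376]
(array([[  0.     , 259.     ],
       [  0.     , 204.     ],
       [292.99994, 204.     ],
       [292.99994, 259.     ]], dtype=float32), array([[ 0.53540577, -0.11740535,  0.075     ],
       [ 0.5660421 , -0.12323848,  0.075     ],
       [ 0.57245852, -0.27404375,  0.075     ],
       [ 0.54389397, -0.27477261,  0.075     ]]))
(array([[340., 210.],
       [374., 210.],
       [374., 222.],
       [340., 222.]], dtype=float32), array([[ 0.56364766, -0.08792472,  0.075     ],
       [ 0.562603  , -0.20555424,  0.075     ],
       [ 0.52044569, -0.20395096,  0.075     ],
       [ 0.52154838, -0.0870467 ,  0.075     ]]))
```

Contact confirmed: the slat centre is at y ≈ -0.180, about +0.073 in the stand frame. About 49 mm more to push.

```bash
python3 -m jog '[{"fingers":1,"dx":0,"dy":-6,"dz":0,"yaw":0},{"fingers":1,"dx":0,"dy":-13,"dz":0,"yaw":0},{"fingers":1,"dx":0,"dy":-20,"dz":0,"yaw":0},{"fingers":1,"dx":0,"dy":-26,"dz":0,"yaw":0},{"fingers":1,"dx":0,"dy":-32,"dz":0,"yaw":0}]'
python3 -m jog '[{"fingers":1,"dx":0,"dy":-6,"dz":0,"yaw":0},{"fingers":1,"dx":0,"dy":-11,"dz":0,"yaw":0},{"fingers":1,"dx":0,"dy":-15,"dz":0,"yaw":0},{"fingers":1,"dx":0,"dy":-17,"dz":0,"yaw":0},{"fingers":1,"dx":0,"dy":-17,"dz":0,"yaw":0}]'
python3 -m jog '[{"fingers":1,"dx":0,"dy":8,"dz":0,"yaw":0},{"fingers":1,"dx":0,"dy":8,"dz":-30,"yaw":0},{"fingers":1,"dx":0,"dy":8,"dz":-70,"yaw":0},{"fingers":0,"dx":0,"dy":8,"dz":-110,"yaw":0},{"fingers":0,"dx":0,"dy":8,"dz":-130,"yaw":0}]'
python3 -m jog '[{"fingers":0,"dx":0,"dy":0,"dz":0,"yaw":0},{"fingers":0,"dx":0,"dy":0,"dz":0,"yaw":0},{"fingers":0,"dx":0,"dy":0,"dz":0,"yaw":0},{"fingers":0,"dx":0,"dy":0,"dz":0,"yaw":0},{"fingers":0,"dx":0,"dy":0,"dz":0,"yaw":0}]'
python3 - <<'E'
from h import *
im=save('wrist','w7'); print(state()['tool_pos']); print(slat(im,'w7',.075,(0,640,100,260)))
im=save('top','t7'); print(slat(im,'t7',.075,(300,440,200,230)))
E
```

```text
time: 14.82
tool_pos: [0.5488, -0.2531, 0.0721]
orientation: [3.142, 0.0, 0.042]
contact_force: [0.7, -1.8, -0.4]
opening: 0.0005
grip_force: 0.2
time: 15.45
tool_pos: [0.5481, -0.2365, 0.072]
orientation: [-3.141, 0.0, 0.042]
contact_force: [0.3, 0.9, 0.1]
opening: 0.0007
grip_force: 0.0
time: 16.08
tool_pos: [0.5493, -0.2459, 0.2047]
orientation: [3.14, -0.003, 0.041]
contact_force: [0.7, -0.3, -0.5]
opening: 0.0184
grip_force: 0.0
time: 16.7
tool_pos: [0.5483, -0.2445, 0.2016]
orientation: [-3.141, 0.001, 0.042]
contact_force: [-0.7, -0.1, 0.3]
opening: 0.0685
grip_force: 0.0
[ 0.5483659 -0.2445601  0.2017282]
(array([[ 76., 167.],
       [293., 167.],
       [293., 218.],
       [ 76., 218.]], dtype=float32), array([[ 0.56253279, -0.03698443,  0.075     ],
       [ 0.56949599, -0.22495028,  0.075     ],
       [ 0.52502108, -0.22611685,  0.075     ],
       [ 0.51637137, -0.03146189,  0.075     ]]))
(array([[325.56982, 211.10567],
       [378.8604 , 208.78868],
       [379.3755 , 220.63585],
       [326.0849 , 222.95284]], dtype=float32), array([[ 0.56018665, -0.03806348,  0.075     ],
       [ 0.56673782, -0.22258989,  0.075     ],
       [ 0.52503415, -0.22267715,  0.075     ],
       [ 0.51866398, -0.03926525,  0.075     ]]))
```

View pics/w7.png

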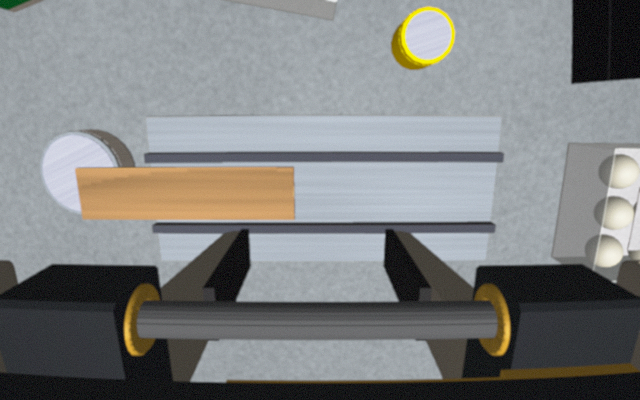

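The slat sticks out over the crate-side end at (77–294, 167–218), centre about (0.544, -0.130), so about +0.123 in the stand frame. Next I'll turn the gripper 90° above the overhang.

```bash
python3 -m jog '[{"fingers":0,"dx":0,"dy":-31,"dz":0,"yaw":0.17},{"fingers":0,"dx":0,"dy":-62,"dz":0,"yaw":0.34},{"fingers":0,"dx":0,"dy":-93,"dz":0,"yaw":0.51},{"fingers":0,"dx":0,"dy":-125,"dz":0,"yaw":0.68},{"fingers":0,"dx":0,"dy":-157,"dz":0,"yaw":0.85}]'
python3 -m jog '[{"fingers":0,"dx":0,"dy":0,"dz":0,"yaw":0.17},{"fingers":0,"dx":0,"dy":0,"dz":0,"yaw":0.34},{"fingers":0,"dx":0,"dy":0,"dz":0,"yaw":0.51},{"fingers":0,"dx":0,"dy":0,"dz":0,"yaw":0.68},{"fingers":0,"dx":0,"dy":0,"dz":0,"yaw":0.721}]'
python3 -m jog '[{"fingers":0,"dx":0,"dy":0,"dz":0,"yaw":0},{"fingers":0,"dx":0,"dy":0,"dz":0,"yaw":0},{"fingers":0,"dx":0,"dy":0,"dz":0,"yaw":0},{"fingers":0,"dx":0,"dy":0,"dz":0,"yaw":0},{"fingers":0,"dx":0,"dy":0,"dz":0,"yaw":0}]'
python3 - <<'E'
from h import *
s=state();print(s['joints'],s['tool_pos'])
im=save('wrist','w8'); print(slat(im,'w8',.075))
E
```

```text
time: 17.42
tool_pos: [0.5419, -0.0867, 0.2022]
orientation: [-3.141, -0.0, -0.814]
contact_force: [-0.3, -0.4, 0.6]
opening: 0.0921
grip_force: 0.0
time: 18.05
tool_pos: [0.5419, -0.0879, 0.2021]
orientation: [-3.141, 0.0, -1.53]
contact_force: [-0.3, 0.8, -1.1]
opening: 0.0918
grip_force: 0.0
time: 18.68
tool_pos: [0.5418, -0.088, 0.202]
orientation: [3.142, 0.0, -1.53]
contact_force: [0.1, -0.3, 0.3]
opening: 0.0922
grip_force: 0.0
[-0.08957309  0.31048069  0.2303517   1.87823916 -0.08517707  0.96236028
 -2.92150394] [ 0.5418409  -0.08800157  0.20204296]
(array([[289.,  23.],
       [345.,  23.],
       [345., 250.],
       [289., 250.]], dtype=float32), array([[ 0.56811629, -0.22408764,  0.075     ],
       [ 0.52464406, -0.22587636,  0.075     ],
       [ 0.51379679, -0.03901796,  0.075     ],
       [ 0.56353581, -0.03697865,  0.075     ]]))
```

View pics/w8.png

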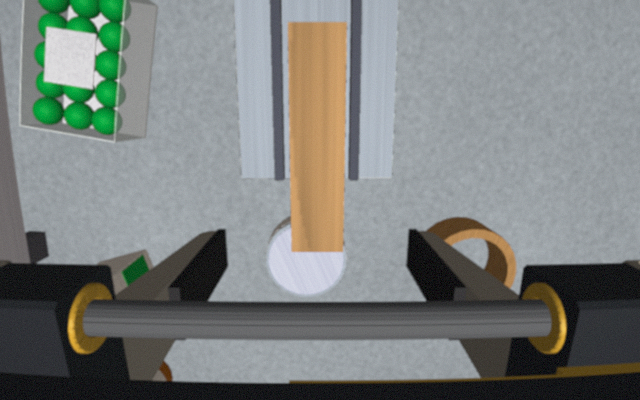

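The slat sits centred between the open fingers (289–345) and the deck ends at row 179. Joint 7 is at its limit, though, so I'll turn half a turn back for the equivalent grasp.

```bash
python3 - <<'E'
from h import *
print(ray('w8',[[242,179],[391,178]],.07))
E
for i in 1 2 3; do python3 -m jog '[{"fingers":0,"dx":0,"dy":0,"dz":0,"yaw":-0.18},{"fingers":0,"dx":0,"dy":0,"dz":0,"yaw":-0.36},{"fingers":0,"dx":0,"dy":0,"dz":0,"yaw":-0.54},{"fingers":0,"dx":0,"dy":0,"dz":0,"yaw":-0.72},{"fingers":0,"dx":0,"dy":0,"dz":0,"yaw":-0.9}]' | grep -E 'pos|ori'; done
python3 -m jog '[{"fingers":0,"dx":0,"dy":0,"dz":0,"yaw":-0.18},{"fingers":0,"dx":0,"dy":0,"dz":0,"yaw":-0.36},{"fingers":0,"dx":0,"dy":0,"dz":0,"yaw":-0.442},{"fingers":0,"dx":0,"dy":0,"dz":0,"yaw":-0.442},{"fingers":0,"dx":0,"dy":0,"dz":0,"yaw":-0.442}]'
python3 -c "
from station import *;s=state();print(s['joints'],s['tool_pos'],s['orientation'])"
```

```text
[[ 0.60586499 -0.09842144  0.07      ]
 [ 0.47760185 -0.10455973  0.07      ]]
tool_pos: [0.5419, -0.0878, 0.2021]
orientation: [3.142, -0.0, -0.623]
tool_pos: [0.5419, -0.0879, 0.202]
orientation: [3.142, 0.0, 0.276]
tool_pos: [0.5419, -0.0879, 0.2021]
orientation: [3.142, 0.0, 1.177]
time: 21.22
tool_pos: [0.5419, -0.0878, 0.202]
orientation: [-3.142, 0.0, 1.611]
contact_force: [-0.5, -0.3, -0.3]
opening: 0.0917
grip_force: 0.0
[ 0.3670712   0.33823894 -0.32641101  1.84783939  0.12887704  0.97606878
  0.02587576] [ 0.54189656 -0.08784034  0.20204407] [-3.14152720e+00  4.92125030e-05  1.61119375e+00]
```

```bash
python3 -m jog '[{"fingers":0,"dx":3,"dy":0,"dz":35,"yaw":0},{"fingers":0,"dx":3,"dy":0,"dz":75,"yaw":0},{"fingers":0,"dx":3,"dy":0,"dz":110,"yaw":0},{"fingers":0,"dx":3,"dy":0,"dz":135,"yaw":0},{"fingers":0,"dx":3,"dy":0,"dz":144,"yaw":0}]'
python3 -m jog '[{"fingers":0.2,"dx":0,"dy":0,"dz":0,"yaw":0},{"fingers":0.4,"dx":0,"dy":0,"dz":0,"yaw":0},{"fingers":0.45,"dx":0,"dy":0,"dz":0,"yaw":0},{"fingers":1,"dx":0,"dy":0,"dz":0,"yaw":0},{"fingers":1,"dx":0,"dy":0,"dz":0,"yaw":0}]'
python3 -m jog '[{"fingers":1,"dx":0,"dy":0,"dz":0,"yaw":0},{"fingers":1,"dx":0,"dy":0,"dz":0,"yaw":0},{"fingers":1,"dx":0,"dy":0,"dz":0,"yaw":0},{"fingers":1,"dx":0,"dy":0,"dz":0,"yaw":0},{"fingers":1,"dx":0,"dy":0,"dz":0,"yaw":0}]'
```

```text
time: 21.85
tool_pos: [0.5409, -0.0846, 0.0566]
orientation: [-3.139, -0.0, 1.612]
contact_force: [0.2, 0.1, -0.3]
opening: 0.0919
grip_force: 0.0
time: 22.48
tool_pos: [0.542, -0.0849, 0.0584]
orientation: [3.141, 0.0, 1.613]
contact_force: [-0.2, -0.0, 1.0]
opening: 0.0451
grip_force: 30.0
time: 23.1
tool_pos: [0.542, -0.0848, 0.0582]
orientation: [3.141, 0.0, 1.613]
contact_force: [-0.5, 0.1, 5.1]
opening: 0.0456
grip_force: 30.0
```

```bash
python3 -m jog '[{"fingers":1,"dx":0,"dy":0,"dz":-5,"yaw":0},{"fingers":1,"dx":0,"dy":0,"dz":-12,"yaw":0},{"fingers":1,"dx":0,"dy":0,"dz":-22,"yaw":0},{"fingers":1,"dx":0,"dy":0,"dz":-34,"yaw":0},{"fingers":1,"dx":0,"dy":0,"dz":-42,"yaw":0}]'
python3 -m jog '[{"fingers":1,"dx":0,"dy":0,"dz":-8,"yaw":0},{"fingers":1,"dx":0,"dy":0,"dz":-18,"yaw":0},{"fingers":1,"dx":0,"dy":0,"dz":-28,"yaw":0},{"fingers":1,"dx":0,"dy":0,"dz":-35,"yaw":0},{"fingers":1,"dx":0,"dy":0,"dz":-38,"yaw":0}]'
python3 - <<'E'
from h import *
print(state()['tool_pos'])
im=save('scene','s9'); cv2.imwrite('pics/c9.png',cv2.resize(im[120:300,190:400,::-1],None,fx=3.3,fy=3.3,interpolation=cv2.INTER_CUBIC))
E
```

```text
time: 23.72
tool_pos: [0.5422, -0.0848, 0.1012]
orientation: [3.14, 0.0, 1.613]
contact_force: [-0.7, 0.5, -1.3]
opening: 0.0453
grip_force: 30.0
time: 24.35
tool_pos: [0.5419, -0.0848, 0.1386]
orientation: [3.141, 0.0, 1.613]
contact_force: [0.3, 0.1, -0.4]
opening: 0.0452
grip_force: 30.0
[ 0.5419434  -0.08479514  0.13860295]
```

View pics/c9.png

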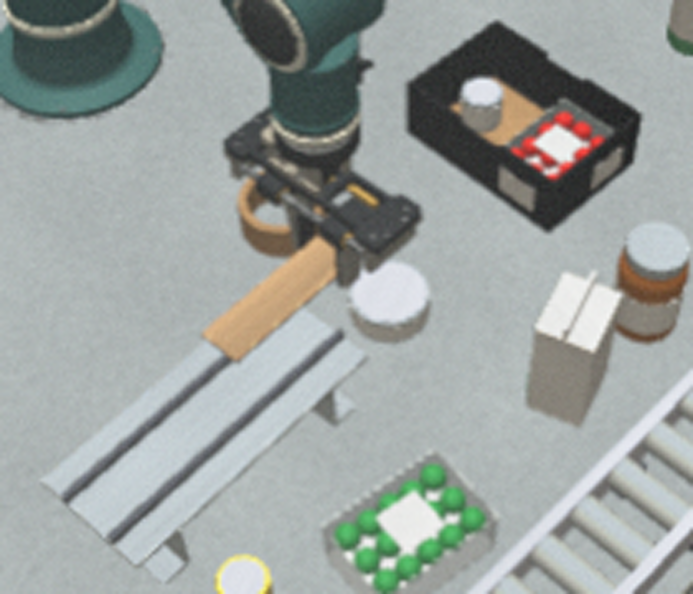

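The slat is lifted and held, with its far end at (205–238, 338–360) in the crop. That's 12 pictures viewed, which is over the limit of 10, so from here I'll work from numbers only. Next check is the droop.

```bash
python3 - <<'E'
from h import *
np.set_printoptions(precision=4,suppress=True)
e=c2([[205,338],[238,360]])
for h in (.135,.145,.155): print(h,ray('s9',e,h).mean(0))
im=save('top','t9'); b,_=slat(im,'t9',.155,(300,440,185,235)); print(b)
for h in (.135,.145,.155): print(ray('t9',b,h))
E
```

```text
0.135 [ 0.5402 -0.2184  0.135 ]
0.145 [ 0.5462 -0.2223  0.145 ]
0.155 [ 0.5522 -0.2262  0.155 ]
[[371. 204.]
 [382. 204.]
 [382. 216.]
 [371. 216.]]
[[ 0.5702 -0.1879  0.135 ]
 [ 0.5699 -0.2246  0.135 ]
 [ 0.5292 -0.2229  0.135 ]
 [ 0.5296 -0.1864  0.135 ]]
[[ 0.5679 -0.1866  0.145 ]
 [ 0.5676 -0.223   0.145 ]
 [ 0.5272 -0.2213  0.145 ]
 [ 0.5276 -0.1851  0.145 ]]
[[ 0.5656 -0.1852  0.155 ]
 [ 0.5653 -0.2214  0.155 ]
 [ 0.5252 -0.2197  0.155 ]
 [ 0.5256 -0.1838  0.155 ]]
```

Droop is about 0.06 rad, which is acceptable. Carrying the slat to the crate.

```bash
python3 -m jog '[{"fingers":1,"dx":8,"dy":-1,"dz":0,"yaw":0},{"fingers":1,"dx":25,"dy":-2,"dz":0,"yaw":0},{"fingers":1,"dx":55,"dy":-5,"dz":0,"yaw":0},{"fingers":1,"dx":90,"dy":-8,"dz":0,"yaw":0},{"fingers":1,"dx":125,"dy":-11,"dz":0,"yaw":0}]'
python3 -m jog '[{"fingers":1,"dx":37,"dy":-3,"dz":0,"yaw":0},{"fingers":1,"dx":74,"dy":-6,"dz":0,"yaw":0},{"fingers":1,"dx":111,"dy":-9,"dz":0,"yaw":0},{"fingers":1,"dx":148,"dy":-12,"dz":0,"yaw":0},{"fingers":1,"dx":180,"dy":-15,"dz":0,"yaw":0}]'
python3 -m jog '[{"fingers":1,"dx":30,"dy":-3,"dz":0,"yaw":0.01},{"fingers":1,"dx":55,"dy":-5,"dz":0,"yaw":0.03},{"fingers":1,"dx":75,"dy":-7,"dz":0,"yaw":0.045},{"fingers":1,"dx":85,"dy":-7.5,"dz":0,"yaw":0.052},{"fingers":1,"dx":89,"dy":-7.5,"dz":0,"yaw":0.052}]'
python3 -m jog '[{"fingers":1,"dx":0,"dy":0,"dz":0,"yaw":0},{"fingers":1,"dx":0,"dy":0,"dz":0,"yaw":0},{"fingers":1,"dx":0,"dy":0,"dz":0,"yaw":0},{"fingers":1,"dx":0,"dy":0,"dz":0,"yaw":0},{"fingers":1,"dx":0,"dy":0,"dz":0,"yaw":0}]'
python3 - <<'E'
from h import *
np.set_printoptions(precision=4,suppress=True)
print(state()['tool_pos'])
for n,f,bx in(('top','t10',(195,285,185,235)),('scene','s10',(290,420,110,200))):
    im=save(n,f); b,P=slat(im,f,.15,bx); print(n,b.tolist());print(P)
E
```

```text
time: 25.08
tool_pos: [0.5248, 0.0421, 0.1379]
orientation: [-3.141, -0.0, 1.614]
contact_force: [0.7, 0.2, -0.4]
opening: 0.0451
grip_force: 30.0
time: 25.7
tool_pos: [0.5017, 0.2217, 0.1379]
orientation: [-3.141, -0.001, 1.615]
contact_force: [-0.3, -0.3, -0.5]
opening: 0.045
grip_force: 30.0
time: 26.32
tool_pos: [0.4912, 0.3082, 0.1379]
orientation: [-3.141, 0.0, 1.562]
contact_force: [-0.3, 0.8, -0.4]
opening: 0.0448
grip_force: 30.0
time: 26.95
tool_pos: [0.4919, 0.3073, 0.1381]
orientation: [-3.142, 0.0, 1.56]
contact_force: [-0.5, -0.0, -1.1]
opening: 0.0454
grip_force: 30.0
[0.4919 0.3073 0.1381]
top [[238.0, 216.0], [262.0, 216.0], [262.0, 234.0], [238.0, 234.0]]
[[0.5303 0.2499 0.15  ]
 [0.5297 0.1714 0.15  ]
 [0.4703 0.1703 0.15  ]
 [0.4709 0.2482 0.15  ]]
scene [[326.4919128417969, 143.5513458251953], [357.7080993652344, 120.8486557006836], [364.7135314941406, 130.48109436035156], [333.4973449707031, 153.18377685546875]]
[[0.463  0.1739 0.15  ]
 [0.4644 0.3411 0.15  ]
 [0.516  0.3189 0.15  ]
 [0.5121 0.1561 0.15  ]]
```

```bash
python3 -m jog '[{"fingers":1,"dx":0,"dy":0,"dz":12,"yaw":0},{"fingers":1,"dx":0,"dy":0,"dz":28,"yaw":0},{"fingers":1,"dx":0,"dy":0,"dz":44,"yaw":0},{"fingers":1,"dx":0,"dy":0,"dz":54,"yaw":0},{"fingers":1,"dx":0,"dy":0,"dz":60,"yaw":0}]'
python3 -m jog '[{"fingers":1,"dx":0,"dy":0,"dz":3,"yaw":0},{"fingers":1,"dx":0,"dy":0,"dz":6,"yaw":0},{"fingers":1,"dx":0,"dy":0,"dz":9,"yaw":0},{"fingers":1,"dx":0,"dy":0,"dz":11,"yaw":0},{"fingers":1,"dx":0,"dy":0,"dz":12,"yaw":0}]'
python3 -m jog '[{"fingers":1,"dx":0,"dy":0,"dz":1,"yaw":0},{"fingers":1,"dx":0,"dy":0,"dz":2,"yaw":0},{"fingers":1,"dx":0,"dy":0,"dz":3,"yaw":0},{"fingers":1,"dx":0,"dy":0,"dz":4,"yaw":0},{"fingers":1,"dx":0,"dy":0,"dz":4,"yaw":0}]'
```

```text
time: 27.68
tool_pos: [0.4914, 0.3074, 0.077]
orientation: [-3.14, 0.001, 1.561]
contact_force: [0.7, -0.3, -0.2]
opening: 0.0453
grip_force: 30.0
time: 28.3
tool_pos: [0.4918, 0.3075, 0.066]
orientation: [3.142, 0.0, 1.561]
contact_force: [0.1, -0.8, -0.5]
opening: 0.0453
grip_force: 30.0
time: 28.92
tool_pos: [0.4917, 0.3075, 0.062]
orientation: [-3.141, 0.0, 1.561]
contact_force: [-0.1, -0.1, -0.7]
opening: 0.0454
grip_force: 30.0
```

```bash
python3 -m jog '[{"fingers":1,"dx":0,"dy":0,"dz":1,"yaw":0},{"fingers":1,"dx":0,"dy":0,"dz":2,"yaw":0},{"fingers":1,"dx":0,"dy":0,"dz":2.5,"yaw":0},{"fingers":1,"dx":0,"dy":0,"dz":2.5,"yaw":0},{"fingers":1,"dx":0,"dy":0,"dz":2.5,"yaw":0}]'
python3 - <<'E'
from h import *
np.set_printoptions(precision=4,suppress=True)
for n,f,bx in(('top','t11',(195,285,190,240)),('scene','s11',(290,420,110,210))):
    im=save(n,f); b,P=slat(im,f,.078,bx); print(n,b.tolist());print(P)
E
```

```text
time: 29.55
tool_pos: [0.4919, 0.3075, 0.0604]
orientation: [3.141, 0.0, 1.561]
contact_force: [-1.5, -1.5, 6.2]
opening: 0.0451
grip_force: 30.0
top [[247.0, 224.0], [265.0, 224.0], [265.0, 237.0], [247.0, 237.0]]
[[0.5168 0.2314 0.078 ]
 [0.5163 0.1697 0.078 ]
 [0.4714 0.169  0.078 ]
 [0.4719 0.2302 0.078 ]]
scene [[326.84759521484375, 159.24969482421875], [357.100830078125, 135.57327270507812], [364.592041015625, 145.1453857421875], [334.33880615234375, 168.82180786132812]]
[[0.4697 0.1711 0.078 ]
 [0.468  0.3422 0.078 ]
 [0.5214 0.3221 0.078 ]
 [0.5205 0.1552 0.078 ]]
```

Contact felt (6 N), with x ≈ 0.494 and the end at y ≈ 0.167, both in line with the notches. Releasing.

```bash
python3 -m jog '[{"fingers":0.45,"dx":0,"dy":0,"dz":0,"yaw":0},{"fingers":0.4,"dx":0,"dy":0,"dz":0,"yaw":0},{"fingers":0.35,"dx":0,"dy":0,"dz":0,"yaw":0},{"fingers":0.3,"dx":0,"dy":0,"dz":0,"yaw":0},{"fingers":0.3,"dx":0,"dy":0,"dz":0,"yaw":0}]'
python3 -m jog '[{"fingers":0.3,"dx":0,"dy":0,"dz":-5,"yaw":0},{"fingers":0.3,"dx":0,"dy":0,"dz":-20,"yaw":0},{"fingers":0.3,"dx":0,"dy":0,"dz":-60,"yaw":0},{"fingers":0.3,"dx":0,"dy":0,"dz":-110,"yaw":0},{"fingers":0.3,"dx":0,"dy":0,"dz":-140,"yaw":0}]'
python3 -m jog '[{"fingers":0.3,"dx":-50,"dy":0,"dz":0,"yaw":0},{"fingers":0.3,"dx":-100,"dy":0,"dz":0,"yaw":0},{"fingers":0.3,"dx":-150,"dy":0,"dz":0,"yaw":0},{"fingers":0.3,"dx":-180,"dy":0,"dz":0,"yaw":0},{"fingers":0.3,"dx":-180,"dy":0,"dz":0,"yaw":0}]'
python3 -m jog '[{"fingers":0.3,"dx":0,"dy":0,"dz":0,"yaw":0},{"fingers":0.3,"dx":0,"dy":0,"dz":0,"yaw":0},{"fingers":0.3,"dx":0,"dy":0,"dz":0,"yaw":0},{"fingers":0.3,"dx":0,"dy":0,"dz":0,"yaw":0},{"fingers":0.3,"dx":0,"dy":0,"dz":0,"yaw":0}]'
python3 - <<'E'
from h import *
np.set_printoptions(precision=4,suppress=True)
for n,f,bx in(('wrist','w12',(0,640,0,260)),('scene','s12',(290,420,110,210))):
    im=save(n,f); b,P=slat(im,f,.077,bx); print(n,b.tolist());print(P,P.mean(0))
    print([np.linalg.norm(P[i]-P[i-1]).round(4) for i in range(2)])
R,t,K,d=load('w12')
p=proj('w12',[[.4334,.261,.05]])[0].astype(int); im=cv2.cvtColor(cv2.imread('pics/w12.png'),cv2.COLOR_BGR2RGB)
print(p); u,v=p
try: print(tintop(im,'w12',(u-45,u+45,v-40,v+40),.05))
except Exception as e: print(e)
E
```

```text
time: 30.28
tool_pos: [0.4918, 0.3075, 0.0595]
orientation: [-3.141, 0.0, 1.561]
contact_force: [0.3, 0.0, 1.0]
opening: 0.0639
grip_force: 0.0
time: 30.9
tool_pos: [0.4926, 0.3083, 0.2034]
orientation: [3.138, -0.002, 1.561]
contact_force: [0.4, 0.4, -0.6]
opening: 0.0648
grip_force: 0.0
time: 31.52
tool_pos: [0.4905, 0.1251, 0.2007]
orientation: [3.14, 0.001, 1.556]
contact_force: [-0.2, 0.3, -1.1]
opening: 0.064
grip_force: 0.0
time: 32.15
tool_pos: [0.4899, 0.1278, 0.1995]
orientation: [-3.141, 0.0, 1.561]
contact_force: [0.3, -0.6, 0.1]
opening: 0.0647
grip_force: 0.0
wrist [[218.0, 0.0], [361.0, 0.0], [361.0, 146.0], [218.0, 146.0]]
[[0.4155 0.2792 0.077 ]
 [0.5241 0.2776 0.077 ]
 [0.5256 0.167  0.077 ]
 [0.4086 0.1683 0.077 ]] [0.4685 0.223  0.077 ]
[np.float64(0.1112), np.float64(0.1087)]
scene [[326.8536682128906, 159.3170928955078], [360.0243835449219, 132.78050231933594], [367.7317199707031, 142.41465759277344], [334.5610046386719, 168.9512481689453]]
[[0.4693 0.1716 0.077 ]
 [0.4653 0.3628 0.077 ]
 [0.52   0.3425 0.077 ]
 [0.5209 0.156  0.077 ]] [0.4939 0.2582 0.077 ]
[np.float64(0.0539), np.float64(0.1913)]
[248  32]
OpenCV(4.12.0) /io/opencv/modules/imgproc/src/color.cpp:199: error: (-215:Assertion failed) !_src.empty() in function 'cvtColor'
```

```bash
python3 -m jog '[{"fingers":0.3,"dx":-25,"dy":0,"dz":-20,"yaw":0},{"fingers":0.3,"dx":-50,"dy":0,"dz":-40,"yaw":0},{"fingers":0.3,"dx":-70,"dy":0,"dz":-60,"yaw":0},{"fingers":0.3,"dx":-70,"dy":0,"dz":-60,"yaw":0},{"fingers":0.3,"dx":-70,"dy":0,"dz":-60,"yaw":0}]'
python3 -m jog '[{"fingers":0.3,"dx":0,"dy":0,"dz":0,"yaw":0},{"fingers":0.3,"dx":0,"dy":0,"dz":0,"yaw":0},{"fingers":0.3,"dx":0,"dy":0,"dz":0,"yaw":0},{"fingers":0.3,"dx":0,"dy":0,"dz":0,"yaw":0},{"fingers":0.3,"dx":0,"dy":0,"dz":0,"yaw":0}]'
python3 - <<'E'
from h import *
np.set_printoptions(precision=4,suppress=True)
im=save('wrist','w13'); hsv=cv2.cvtColor(im,cv2.COLOR_RGB2HSV)
m=(hsv[...,1]>90)&(hsv[...,0]<22)&(hsv[...,2]>110)
for y in (.172,.18,.2,.22,.24,.26,.28,.3,.32,.34,.35):
    u,v=proj('w13',[[.493,y,.077]])[0].round().astype(int)
    if not(0<=v<400): print(y,'out',v); continue
    r=m[v]; a=b=u
    while a>0 and r[a-1]: a-=1
    while b<639 and r[b+1]: b+=1
    P=ray('w13',[[a-.5,v],[b+.5,v]],.077); print(y,v,a,b,P[:,0])
u=proj('w13',[[.498,.26,.077]])[0].round().astype(int)[0]
vs=np.flatnonzero(m[:,u]); print('col ends',vs.min(),vs.max(),ray('w13',[[u,vs.min()-.5],[u,vs.max()+.5]],.077))
p=proj('w13',[[.4334,.261,.05]])[0].astype(int);print(p);u,v=p
print(tintop(im,'w13',(u-40,u+40,max(v-35,0),v+35),.05))
E
```

```text
time: 32.88
tool_pos: [0.4888, 0.0583, 0.2589]
orientation: [-3.141, -0.0, 1.561]
contact_force: [-0.4, -0.8, 0.5]
opening: 0.0642
grip_force: 0.0
time: 33.5
tool_pos: [0.4893, 0.0576, 0.2595]
orientation: [-3.142, 0.0, 1.561]
contact_force: [0.2, -0.4, -0.1]
opening: 0.0644
grip_force: 0.0
0.172 60 293 340 [0.4669 0.512 ]
0.18 51 292 341 [0.4662 0.5129]
0.2 29 231 341 [0.41   0.5128]
0.22 6 274 348 [0.4506 0.5192]
0.24 out -17
0.26 out -41
0.28 out -65
0.3 out -89
0.32 out -113
0.34 out -136
0.35 out -148
col ends 0 381 [[ 0.4978  0.2255  0.077 ]
 [ 0.4958 -0.1834  0.077 ]]
[257 -29]Traceback (most recent call last):
  File "<stdin>", line 15, in <module>
  File "h.py", line 18, in tintop
    c=max(cv2.findContours(m,0,1)[0],key=cv2.contourArea); (u,v),r=cv2.minEnclosingCircle(c); u+=u0;v+=v0
ValueError: max() iterable argument is empty
```

```bash
python3 -m jog '[{"fingers":0.3,"dx":25,"dy":0,"dz":-15,"yaw":0},{"fingers":0.3,"dx":60,"dy":0,"dz":-35,"yaw":0},{"fingers":0.3,"dx":95,"dy":0,"dz":-40,"yaw":0},{"fingers":0.3,"dx":125,"dy":0,"dz":-40,"yaw":0},{"fingers":0.3,"dx":140,"dy":0,"dz":-40,"yaw":0}]'
python3 -m jog '[{"fingers":0.3,"dx":0,"dy":0,"dz":0,"yaw":0},{"fingers":0.3,"dx":0,"dy":0,"dz":0,"yaw":0},{"fingers":0.3,"dx":0,"dy":0,"dz":0,"yaw":0},{"fingers":0.3,"dx":0,"dy":0,"dz":0,"yaw":0},{"fingers":0.3,"dx":0,"dy":0,"dz":0,"yaw":0}]'
python3 - <<'E'
from h import *
np.set_printoptions(precision=4,suppress=True)
im=save('wrist','w14'); hsv=cv2.cvtColor(im,cv2.COLOR_RGB2HSV)
m=(hsv[...,1]>90)&(hsv[...,0]<22)&(hsv[...,2]>110)
for y in (.175,.2,.23,.26,.29,.32,.345):
    u,v=proj('w14',[[.493,y,.077]])[0].round().astype(int)
    if not(0<=v<400): print(y,'out',v); continue
    r=m[v]; a=b=u
    while a>0 and r[a-1]: a-=1
    while b<639 and r[b+1]: b+=1
    P=ray('w14',[[a-.5,v],[b+.5,v]],.077); print(y,v,a,b,P[:,0])
u,v=proj('w14',[[.498,.26,.077]])[0].round().astype(int)
a=b=v
while a>0 and m[a-1,u]: a-=1
while b<399 and m[b+1,u]: b+=1
print('col ends',a,b,ray('w14',[[u,a-.5],[u,b+.5]],.077))
p=proj('w14',[[.4334,.261,.05]])[0].astype(int);print(p);u,v=p
print(tintop(im,'w14',(u-30,u+30,max(v-30,0),v+30),.05))
E
```

```text
time: 34.17
tool_pos: [0.4904, 0.199, 0.2996]
orientation: [-3.142, -0.0, 1.563]
contact_force: [-0.3, -0.7, -0.2]
opening: 0.064
grip_force: 0.0
time: 34.8
tool_pos: [0.4908, 0.1972, 0.2996]
orientation: [3.142, 0.0, 1.56]
contact_force: [0.1, -0.2, 0.1]
opening: 0.0641
grip_force: 0.0
0.175 193 297 335 [0.467 0.511]
0.2 171 295 337 [0.4654 0.5131]
0.23 144 243 348 [0.409  0.5251]
0.26 116 290 337 [0.4614 0.513 ]
0.29 87 241 345 [0.4101 0.5215]
0.32 58 294 339 [0.4671 0.5151]
0.345 32 295 338 [0.4687 0.5141]
col ends 23 200 [[0.4992 0.3546 0.077 ]
 [0.4979 0.1667 0.077 ]]
[266 115]
((np.float64(265.89864921569824), np.float64(115.76351356506348), 19.6689453125), array([0.4322, 0.2612, 0.05  ]), np.float64(0.022658757664938925))
```

The slat centre is at (0.4905, 0.2607), against a seat at (0.4915, 0.262). Its length and widths match a flat slat, and the tin hasn't moved. Handing in.

```bash
python3 -c "
from station import *;print(sign_off())"
```

```text
the job is handed in; nothing more can be done
None
```

The job is handed in at about 35 s: by my last measurements the tin stands upright on the pad and the slat lies flat in both notches, about 2 mm from the seat point; sign-off returned no verdict, and I viewed 12 pictures, over the limit of 10.

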